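# Set a roller at the start bar of the roll-test incline

### The job

The black plastic roller has to be set ready for a roll test: with the fingertips against its downhill side, push it slowly from the level run-out board up the incline until it lies square and fully home against the start bar at the top. Keep the fingertips behind it the whole way so that it never runs away back down the slope; do not grip or lift it, and leave the other things on the bench alone. Finish holding it there: the program ends with the fingertips still keeping the roller against the start bar, pressing lightly.

Things in the scene. Friction and masses are not known exactly. Their poses are not given: they have to be found in the camera images.
- roller: the roller to push: smooth black plastic cylinder lying on its side, diameter 60 mm, 120 mm long, with a 10 mm axle stub 8 mm out of each end; 0.3 to 0.6 kg, rolls freely. Origin at its centre, on its axis; own y = roller axis (x and z turn as it rolls). It starts on the level board, across it (up to 0.15 rad askew), its axis 35 to 75 mm downhill of the slope's foot
- incline: fixed base of the roll-test incline: plywood board 490 x 280 x 18 mm on the bench. Origin on the bench under its centre line; x points uphill (level), z up. Board x = -255 to 235 mm; its level top is bare from x = -240 to the slope's foot at x = -50; a rubber strip 10 mm high edges its downhill end. Posts 20 mm square at x = 165, y = -109 and 109, 80 mm high
- deck: the grey sloping deck fixed on the board, 250 x 156 mm, rising at 8 degrees. Origin on its surface at the slope's foot, on the centre line, level with the board's top (incline x = -50, z = 18 mm); x up along the slope, z square to the deck. Side rails with inner faces at y = -78 and 78 mm stand 12 mm above the deck from x = 62 to 247 mm
- start_bar: the stop at the top of the deck: upright aluminium bar across it, 196 mm wide, 42 mm high, with a rubber strip on its downhill face 20 to 40 mm above the deck. Axes as the deck's; origin on the deck's surface, in the plane of the rubber face, on the centre line (deck x = 235 mm). Roller home: its axis 30 mm downhill of this face, 30 mm above the deck
- loose_bearing: bystander: steel ball bearing lying flat on the board's edge beside the run-out, diameter 29 mm, 10 mm high; origin under its centre
- spacer: bystander: aluminium spacer tube standing on the board's edge near the foot of the slope, diameter 25 mm, 38 mm high; origin under its centre
- circlip_pliers: bystander: circlip pliers lying on the bench downhill of the incline, about 175 mm long, 16 mm high; origin near the middle, on the bench
- drive_wheel: bystander: black drive wheel with an orange hub lying flat beside the slope, diameter 100 mm, 38 mm high; origin under its centre
- screw_bin: bystander: open yellow bin with screws beside the board, 100 x 140 x 65 mm high; origin under its centre
- hex_driver: bystander: driver with a black handle lying beyond the top of the incline, 190 mm long; origin on the bench under it
- shaft_collar: bystander: steel shaft collar (ring) lying flat on the board's edge beside the slope, outer diameter 28 mm, 12 mm high; origin under its centre
There are look-alikes about, which are no part of the job. Of the things that look like the roller, the largest one is meant.

How it is judged:
By the outcome, as a careful person would: the job done as asked, in the order asked, and still so for the second after the job is handed in, while the arm keeps its last pose, push and grip.
It also fails if it takes over 35 s, if anything falls off the work surface, if the arm or the gripper's body presses on something with over 40 N, if the wrist force passes 120 N, or if a joint passes its speed limit or range.

### The arm

A 7-joint arm with a two-finger parallel gripper is mounted at the origin on the work surface. World frame = base frame: x ahead of the robot, y to its left, z up, the work surface at z = 0. Lengths are in m, angles in rad, forces in N, time in s.
With the tool pointing down it reaches from about 0.4 to 0.85 m from the base axis. Payload 10.4 kg.
Tool frame: the origin (TCP) lies midway between the tips of the shut fingers; the grasp point (between the pads) lies 19 mm behind it; z points along the fingers, y is the direction in which the jaws open and shut (so a half turn about z gives the same grasp; the last joint's range is limited). The gripper opens to 87 mm and grips with 3 to 60 N. Pads are 19 mm wide; open, the fingers measure 117 mm over their backs; the gripper's body (75 mm by 190 mm) begins 51 mm behind the grasp point.
Start: joints at [-1.311, 0.332, -0.065, 1.46, 0.022, 1.35, -0.088], TCP at [0.174, 0.6, 0.223] pointing down, gripper open.
Joint ranges: [-2.6, 2.6], [-0.5, 2.12], [-1.47, 1.34], [0.16, 2.42], [-1.27, 4.41], [0.06, 2.06], [-2.6, 2.6]. Speed limits (rad/s): [2.22, 2.22, 2.79, 2.79, 3.14, 3.14, 3.14].

### API

Orientations are given as a unit quaternion [x, y, z, w].
In Python, from bench import r gives the robot as it stands.
- The arm moves only by the tool step_arm, never from a script. Its argument "increments" is a list of rows, each a list of 2 entries, a list of its own where there are three numbers: the shift along the tool's x, y, z in m, then the turn, a rotation vector about the tool's x, y, z in rad. A call has 1 to 5 rows; each row is the pose to reach, as a shift and turn from the pose measured when the call began, along the tool's axes at that moment; what a row does not reach only later rows make up. A row lasts 1/10 s, in which the tool goes at most 50 mm and 8.59 degrees, less where a joint would pass 70% of its speed; a pose out of reach is approached as far as the arm can. A call with a gripper value outside its range is refused whole. "hand" is the closure, from -1 (fully open) to 1 (shut), so that 0 is half open, set as the call begins (left out, the last holds). The fingers move at their own pace and stop on an object; "grip_force" is the grip in N (left out, the last holds). Time passes only in rows, so rows that repeat a pose let the fingers close. It gives the time, the measured TCP pose, the force and the opening at its end, in the units of the state.
- r.read_state(): the state, without advancing time (a new reading comes with each control period).
- r.camera(name): name is "scene" or "top"; returns a dict with "pixels" (480x640x3 uint8, blue, green, red), "camera_matrix" (3x3 intrinsics, pixels), "extrinsics" (4x4, takes a point from camera to world coordinates). Camera axes: x right, y up, looking along -z (the intrinsics and any distortion apply to the point x, -y, -z); pixel columns grow to the right and rows downward; lengths in m; the calibration is good to about 2 mm. A picture is of the moment at which its call begins. There is no depth.
- r.close_job(): hands the job in, once; it reports no verdict.
The state is a dict: "time": time; "joint_positions": joint angles; "joint_vel": joint speeds; "joint_torque": joint torques, N m; "ee_pos": TCP position; "eef_rot": TCP orientation; "ft_force": force on the tool from outside, world axes, zero at the start; "torque": the same for the moment, N m; "width": finger opening in m.
Only numpy, scipy, OpenCV 4.12 (cv2) and the standard library are available. Lean on these libraries where they do the work, as an engineer would, in place of code of your own. Each camera call takes 0.05 s, during which the arm holds its last target.

## Working session

There is one attempt and no reset: what is moved stays moved. The work goes in short steps, Python scripts to look and compute and a tool call to move; the robot and the scene stay as the last step left them, time stands still between calls to the robot, and variables do not carry over. Pictures are saved under pics/ and viewed, and the job is handed in when it is done.

Besides the shell and the picture viewer there is one more tool, called by a JSON object that holds its "name" and its "arguments". step_arm: Moves the arm, as the interface text tells. Its arguments: {"type":"object","properties":{"increments":{"type":"array"},"hand":{"type":"number"},"grip_force":{"type":"number"}},"required":["increments"]}

```bash
ls; mkdir -p pics; python3 - <<'E'
from bench import r
import cv2
print(r.read_state())
for n in("scene","top"):
    c=r.camera(n); cv2.imwrite(f"pics/{n}0.png",c["pixels"]); print(n,c["camera_matrix"],c["extrinsics"],[k for k in c])
E
```

```text
pics
{'time': 0.0, 'joint_positions': array([-1.31063972,  0.33289537, -0.06469842,  1.4609637 ,  0.02162494,
        1.34990038, -0.08852144]), 'joint_vel': array([-7.84525623e-04, -4.89628396e-05, -2.29451073e-04, -4.79829943e-04,
        1.41616876e-03, -6.42538287e-04, -1.73864949e-04]), 'joint_torque': array([ 1.87608362e-03, -6.23253751e+01,  2.61194736e-02, -3.89891875e+01,
       -6.11371058e-02,  4.00636217e-02,  1.18892222e-04]), 'ee_pos': array([0.17428167, 0.59979363, 0.22172859]), 'eef_rot': array([ 1.40905776e-01,  9.90022738e-01, -7.33012804e-04, -5.71108363e-05]), 'ft_force': array([ 0.20968701,  0.98399867, -0.79034696]), 'torque': array([-0.05956014,  0.06379805, -0.01232291]), 'width': 0.0872956523576589}
scene [[544.13136127   0.         310.25456622]
 [  0.         544.13136127 238.27023102]
 [  0.           0.           1.        ]] [[ 0.73626637 -0.43943885  0.5145924   1.15139717]
 [ 0.67651106  0.49557473 -0.54473707 -0.62313117]
 [-0.01564036  0.74919903  0.66216024  0.7925674 ]
 [ 0.          0.          0.          1.        ]] ['pixels', 'camera_matrix', 'extrinsics']
top [[574.24172764   0.         325.38193575]
 [  0.         574.24172764 239.51812892]
 [  0.           0.           1.        ]] [[ 0.01866905  0.97692264 -0.21277598  0.33610723]
 [-0.99982407  0.01862793 -0.00219816 -0.04318187]
 [ 0.00181614  0.21277958  0.97709854  1.2196039 ]
 [ 0.          0.          0.          1.        ]] ['pixels', 'camera_matrix', 'extrinsics']
```

View pics/scene0.png

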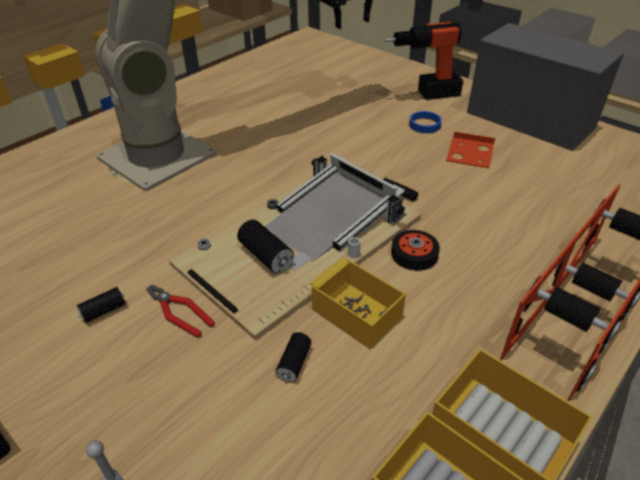

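View pics/top0.png

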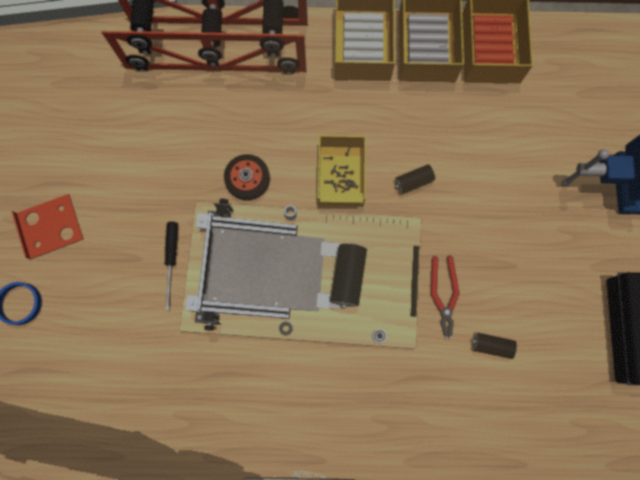

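The roller lies on the run-out at about (348,275) in the top view, and (265,245) in the scene view. Uphill is image-left in the top view, which is roughly world +y. The smaller look-alikes are at (414,179) and (494,345). Next I'll zoom in and measure.

```bash
cat > h.py <<'E'
import numpy as np, cv2
def ray(c,u,v):
    K=c["camera_matrix"];E=c["extrinsics"]
    d=np.array([(u-K[0,2])/K[0,0],-(v-K[1,2])/K[1,1],-1.0]); return E[:3,3],E[:3,:3]@d
def onz(c,u,v,z):
    o,d=ray(c,u,v); return o+d*(z-o[2])/d[2]
def proj(c,p):
    E=c["extrinsics"];K=c["camera_matrix"]; q=E[:3,:3].T@(np.asarray(p)-E[:3,3]); 
    return np.array([K[0,0]*q[0]/-q[2]+K[0,2],K[1,1]*-q[1]/-q[2]+K[1,2]])
def crop(c,x0,y0,x1,y1,s,fn):
    cv2.imwrite(fn,cv2.resize(c["pixels"][y0:y1,x0:x1],None,fx=s,fy=s,interpolation=cv2.INTER_CUBIC))
E
python3 - <<'E'
from bench import r
from h import *
c=r.camera("top"); crop(c,170,190,436,360,3,"pics/t1.png")
c=r.camera("scene"); crop(c,160,140,430,340,2.9,"pics/s1.png")
E
```

```text
(no output)
```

View pics/t1.png

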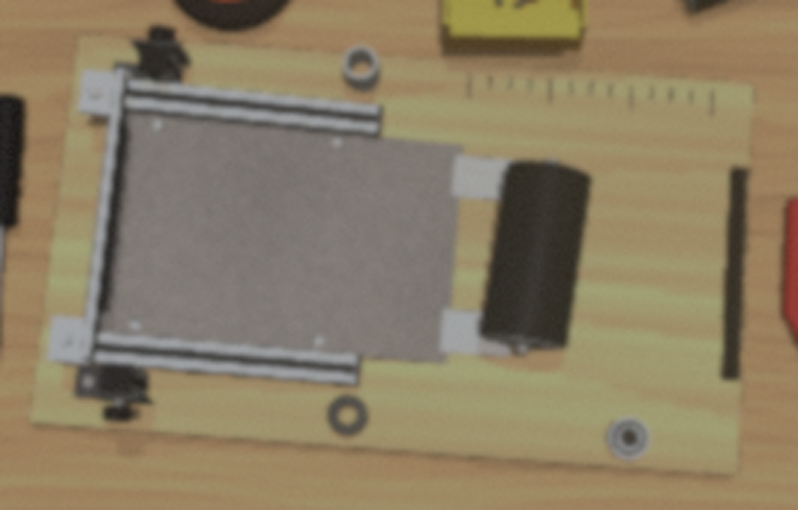

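View pics/s1.png

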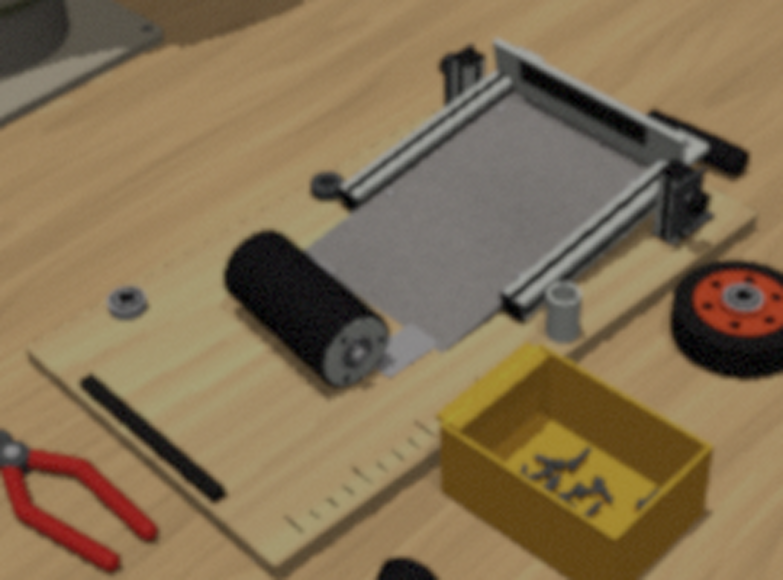

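```bash
python3 - <<'E'
from bench import r
from h import *
c=r.camera("top")
P=[onz(c,170+u/3,190+v/3,.018) for u,v in [(78,38),(752,85),(735,474),(33,421)]]
for p in P: print(p.round(4))
L=lambda a,b:np.linalg.norm(P[a]-P[b]).round(4)
print("sides",L(0,1),L(1,2),L(2,3),L(3,0))
# fit pose: local coords uphill x: TL:(235,-140)? y=z cross x
loc=np.array([[.235,-.14],[-.255,-.14],[-.255,.14],[.235,.14]])
W=np.array(P)[:,:2]
lc=loc-loc.mean(0);wc=W-W.mean(0)
th=np.arctan2((lc[:,0]*wc[:,1]-lc[:,1]*wc[:,0]).sum(),(lc*wc).sum())
R=np.array([[np.cos(th),-np.sin(th)],[np.sin(th),np.cos(th)]])
t=W.mean(0)-R@loc.mean(0); print("th",th,"t",t,"res",(W-(loc@R.T+t)).round(4).tolist())
np.savez("inc.npz",R=R,t=t,th=th)
# deck corners at foot, start bar
toL=lambda p:(R.T@(p[:2]-t)).round(4)
print("strip ends",[toL(onz(c,170+u/3,190+v/3,.028)) for u,v in[(738,168),(731,378)]])
s=r.camera("scene")
cs=lambda u,v,z:onz(s,160+u/2.9,140+v/2.9,z)
print("scene corners",[toL(cs(u,v,.018)) for u,v in[(30,354),(278,573),(755,218)]])
# roller mask
for n,cam,box in(("top",c,(320,230,375,310)),("scene",s,(230,210,300,280))):
    x0,y0,x1,y1=box; im=cam["pixels"][y0:y1,x0:x1]
    m=(im.max(2)<75).astype(np.uint8)
    k,l,st,ce=cv2.connectedComponentsWithStats(m); i=1+st[1:,4].argmax()
    m=(l==i).astype(np.uint8); cn=max(cv2.findContours(m,0,2)[0],key=cv2.contourArea)
    rc=cv2.minAreaRect(cn); print(n,st[i],np.array(rc[0])+[x0,y0],rc[1],rc[2], (cv2.boxPoints(rc)+[x0,y0]).tolist())
E
```

```text
[0.6743 0.2419 0.018 ]
[ 0.6485 -0.2453  0.018 ]
[ 0.3729 -0.2291  0.018 ]
[0.3998 0.2546 0.018 ]
sides 0.4879 0.2761 0.4845 0.2748
th 1.5169844272520712 t [0.5244042  0.01550886] res [[-0.0026, -0.0008], [-0.002, 0.0013], [0.002, 0.0025], [0.0025, -0.003]]
strip ends [array([-0.2446, -0.0741]), array([-0.2456,  0.0738])]
scene corners [array([-0.2545,  0.1271]), array([-0.2555, -0.1475]), array([ 0.2286, -0.1451])]
top [  11   14   35   62 1609] [348.2052021  274.41618729] (27.750438690185547, 60.21464920043945) 8.746161460876465 [[329.91329288482666, 302.06359100341797], [339.06936264038086, 242.54913330078125], [366.4971122741699, 246.76878356933594], [357.3410415649414, 306.28324127197266]]
scene [   8   10   54   54 1465] [263.45882416 245.46470642] (59.65587615966797, 30.478729248046875) 40.60129928588867 [[230.8941192626953, 237.62352752685547], [250.7294158935547, 214.48235321044922], [296.0235290527344, 253.3058853149414], [276.188232421875, 276.44705963134766]]
```

```bash
python3 - <<'E'
from bench import r
from h import *
z=np.load("inc.npz");R,t=z["R"],z["t"]
c=r.camera("top");s=r.camera("scene")
def tri(a,b):
    o1,d1=ray(c,170+a[0]/3,190+a[1]/3);o2,d2=ray(s,160+b[0]/2.9,140+b[1]/2.9)
    A=np.stack([d1,-d2],1);k=np.linalg.lstsq(A,o2-o1,rcond=None)[0]
    p,q=o1+d1*k[0],o2+d2*k[1];m=(p+q)/2
    print(m.round(4),"gap",(q-p).round(4),"loc",(R.T@(m[:2]-t)).round(4))
for n,a,b in[("bearing",(628,437),(128,300)),("collar",(347,415),(327,184)),("spacer top",(362,62),(566,290)),("stripL",(731,378),(88,377)),("stripR",(738,168),(220,495)),
 ("bar top far",(122,68),(706,148)),("bar top near",(92,362),(498,40)),("cornerBR",(735,474),(30,354)),("cornerTR",(752,85),(278,573)),("TL",(78,38),(755,218)),("rail end far",(381,118),(512,298)),("rail end near",(357,370),(350,192))]:
    print(n,end=" ");tri(a,b)
E
```

```text
bearing [ 0.397  -0.154   0.0249] gap [ 0.0015  0.0022 -0.0001] loc [-0.1761  0.1181]
collar [0.4082 0.0387 0.0254] gap [0.0015 0.0019 0.0002] loc [0.0169 0.1172]
spacer top [0.6512 0.0351 0.0582] gap [0.0033 0.0037 0.0011] loc [ 0.0264 -0.1255]
stripL [ 0.4389 -0.2243  0.0255] gap [ 0.0024  0.0036 -0.0003] loc [-0.2441  0.0725]
stripR [ 0.5868 -0.2327  0.023 ] gap [ 0.0012  0.0017 -0.    ] loc [-0.2445 -0.0757]
bar top far [0.6421 0.2017 0.0818] gap [0.0114 0.0116 0.0054] loc [ 0.1922 -0.1075]
bar top near [0.438  0.2048 0.0907] gap [0.0064 0.0073 0.0021] loc [0.1843 0.0965]
cornerBR [ 0.3741 -0.2289  0.0095] gap [ 0.002   0.0031 -0.0004] loc [-0.2521  0.1369]
cornerTR [ 0.6517 -0.2452  0.01  ] gap [0.0022 0.0031 0.0001] loc [-0.2535 -0.1411]
TL [0.6767 0.244  0.0104] gap [0.0005 0.0005 0.0003] loc [ 0.2364 -0.1398]
rail end far [0.6152 0.0211 0.039 ] gap [0.0021 0.0025 0.0006] loc [ 0.0104 -0.0904]
rail end near [0.4389 0.033  0.0363] gap [0.0029 0.0037 0.0005] loc [0.0129 0.0863]
```

```bash
python3 - <<'E'
from bench import r
from h import *
z=np.load("inc.npz");R,t=z["R"],z["t"]
c=r.camera("top");s=r.camera("scene")
L=lambda p:(R.T@(p[:2]-t)).round(4)
p=onz(c,348.2,274.4,.048);print("top c",p.round(4),L(p))
# long-side edge midlines ends
B=[[329.9,302.06],[339.07,242.55],[366.5,246.77],[357.34,306.28]]
a=onz(c,*(np.add(B[0],B[3])/2),.048);b=onz(c,*(np.add(B[1],B[2])/2),.048)
print(L(a),L(b),np.linalg.norm(a-b),"skew",np.arctan2(*(L(a)-L(b))))
# end face hub in scene: (357,352)
print("scene hub",L(onz(s,160+357/2.9,140+352/2.9,.048)), "top hub",L(onz(c,170+522/3,190+346/3,.048)))
# scene silhouette
S=[[230.89,237.62],[250.73,214.48],[296.02,253.3],[276.19,276.45]]
a=onz(s,*(np.add(S[0],S[1])/2),.048);b=onz(s,*(np.add(S[2],S[3])/2),.048);print(L(a),L(b),"skew",np.arctan2(*(L(a)-L(b))))
E
```

```text
top c [ 0.5186 -0.0889  0.048 ] [-0.1046  0.0002]
[-0.0992  0.062 ] [-0.1101 -0.063 ] 0.12549805872101996 skew 0.08697998462543802
scene hub [-0.1093 -0.0608] top hub [-0.1001  0.0644]
[-0.0999  0.0835] [-0.1118 -0.0723] skew 0.07623196102233894
```

```bash
cat >> h.py <<'E'
from scipy.spatial.transform import Rotation as Ro
Z=np.load("inc.npz")
def locof(st):
    R,t=Z["R"],Z["t"]; p=R.T@(st["ee_pos"][:2]-t); T=Ro.from_quat(st["eef_rot"]).as_matrix()
    return [round(float(v),4) for v in (p[0],p[1]+.0016,st["ee_pos"][2],np.arctan2(T[1,0],T[0,0])-float(Z["th"]))]
def go(r,x,y,z,yaw):
    """incline coords (y from centre line), world z, yaw of tool x rel. uphill -> tool frame shift + rotvec"""
    st=r.read_state(); T=Ro.from_quat(st["eef_rot"])
    w=np.r_[Z["R"]@[x,y-.0016]+Z["t"],z]
    a=float(Z["th"])+yaw; G=np.array([[np.cos(a),np.sin(a),0],[np.sin(a),-np.cos(a),0],[0,0,-1]]).T
    print("now",locof(st),"F",st["ft_force"].round(1),"shift",T.inv().apply(w-st["ee_pos"]).round(4),"rot",(T.inv()*Ro.from_matrix(G)).as_rotvec().round(3),"w",w.round(3))
E
python3 - <<'E'
from bench import r
from h import *
go(r,.24,.02,.22,-.08)
go(r,-.17,.0,.12,-.08)
E
```

```text
now [0.565, 0.3825, 0.2226, 1.3418] F [ 0.8 -1.1 -0.6] shift [-0.4269 -0.2342  0.0025] rot [ 0.    -0.     1.422] w [0.519 0.256 0.22 ]
now [0.565, 0.3825, 0.2226, 1.3418] F [ 0.8 -1.1 -0.6] shift [-0.5394 -0.629   0.1025] rot [ 0.    -0.     1.422] w [ 0.517 -0.154  0.12 ]
```

{"name": "step_arm", "arguments": {"increments": [[[-0.035,-0.015,0],[0,0,0.14]],[[-0.07,-0.033,0],[0,0,0.28]],[[-0.11,-0.055,0],[0,0,0.42]],[[-0.15,-0.08,0],[0,0,0.56]],[[-0.19,-0.105,0],[0,0,0.7]]], "hand": -1}}

```text
time: 1.0
ee_pos: [0.3286, 0.4449, 0.2227]
eef_rot: [0.474, 0.88, 0.0, -0.0]
ft_force: [0.8, 0.0, 0.9]
width: 0.0872
```

```bash
python3 - <<'E'
from bench import r
from h import *
go(r,.24,.02,.22,-.08)
go(r,-.17,.0,.12,-.08)
E
```

```text
now [0.4182, 0.2202, 0.2227, 0.6361] F [0.8 0.  0.9] shift [-0.2623  0.0552  0.0026] rot [ 0.    -0.     0.716] w [0.519 0.256 0.22 ]
now [0.4182, 0.2202, 0.2227, 0.6361] F [0.8 0.  0.9] shift [-0.604  -0.1723  0.1024] rot [ 0.    -0.     0.716] w [ 0.517 -0.154  0.12 ]
```

{"name": "step_arm", "arguments": {"increments": [[[-0.045,0.003,0],[0,0,0.14]],[[-0.09,0.005,0],[0,0,0.28]],[[-0.135,0.007,0],[0,0,0.42]],[[-0.18,0.008,0],[0,0,0.56]],[[-0.225,0.008,0],[0,0,0.7]]]}}

```text
time: 1.5
ee_pos: [0.4599, 0.2598, 0.2229]
eef_rot: [0.749, 0.662, 0.001, -0.0]
ft_force: [1.3, 1.0, 0.3]
width: 0.0867
```

```bash
python3 - <<'E'
from bench import r
from h import *
go(r,-.17,.0,.16,-.08)
E
```

```text
now [0.2404, 0.0792, 0.2229, -0.0695] F [1.3 1.  0.3] shift [-0.404   0.1074  0.0625] rot [ 0.    -0.001  0.011] w [ 0.517 -0.154  0.16 ]
```

{"name": "step_arm", "arguments": {"increments": [[[-0.045,0.012,0.005],[0,0,0]],[[-0.09,0.024,0.01],[0,0,0]],[[-0.135,0.036,0.015],[0,0,0]],[[-0.18,0.048,0.02],[0,0,0]],[[-0.225,0.06,0.025],[0,0,0.01]]]}}

```text
time: 2.0
ee_pos: [0.4918, 0.0273, 0.1978]
eef_rot: [0.753, 0.658, 0.001, -0.0]
ft_force: [0.6, 1.0, -0.1]
width: 0.0872
```

```bash
python3 - <<'E'
from bench import r
from h import *
go(r,-.172,.0,.1,-.08)
E
```

```text
now [0.01, 0.0348, 0.1978, -0.0795] F [ 0.6  1.  -0.1] shift [-0.1789  0.0491  0.0975] rot [ 0.001 -0.002  0.001] w [ 0.517 -0.156  0.1  ]
```

{"name": "step_arm", "arguments": {"increments": [[[-0.045,0.012,0.005],[0,0,0]],[[-0.09,0.024,0.01],[0,0,0]],[[-0.135,0.037,0.02],[0,0,0]],[[-0.179,0.049,0.04],[0,0,0]],[[-0.179,0.049,0.08],[0,0,0]]]}}

```text
time: 2.5
ee_pos: [0.518, -0.164, 0.1195]
eef_rot: [0.755, 0.655, 0.002, 0.003]
ft_force: [1.2, 0.9, -0.8]
width: 0.0869
```

```bash
python3 - <<'E'
from bench import r
from h import *
go(r,-.172,.0,.036,-.08)
c=r.camera("top"); crop(c,170,190,436,360,3,"pics/t2.png")
c=r.camera("scene"); crop(c,160,140,430,340,2.9,"pics/s2.png")
E
```

```text
now [-0.1796, -0.0016, 0.1195, -0.0873] F [ 1.2  0.9 -0.8] shift [ 0.0075 -0.0029  0.0835] rot [ 0.008  0.001 -0.007] w [ 0.517 -0.156  0.036]
```

View pics/t2.png

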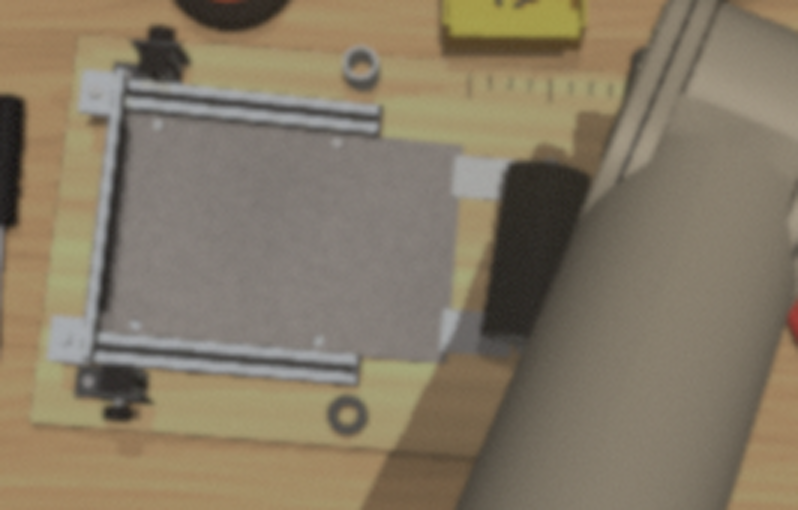

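View pics/s2.png

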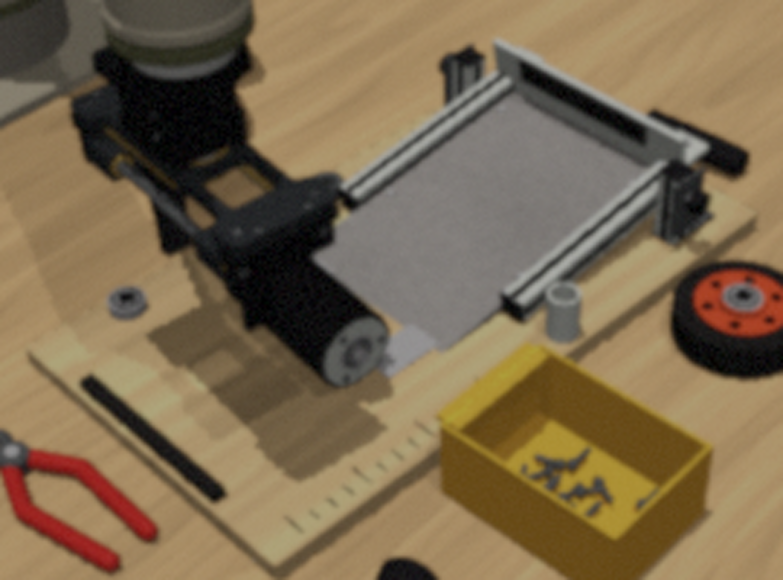

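{"name": "step_arm", "arguments": {"increments": [[[0.0,-0.001,0.025],[0.004,0,0]],[[0.0,-0.002,0.05],[0.008,0,0]],[[0.003,-0.003,0.07],[0.008,0,0]],[[0.006,-0.003,0.083],[0.008,0,0]],[[0.008,-0.003,0.084],[0.008,0,0]]]}}

```text
time: 3.1
ee_pos: [0.5113, -0.1472, 0.0294]
eef_rot: [0.753, 0.658, -0.005, -0.006]
ft_force: [-1.1, -0.4, -0.1]
width: 0.087
```

```bash
python3 - <<'E'
from bench import r
from h import *
go(r,-.155,.0,.036,-.08)
c=r.camera("scene"); crop(c,160,140,430,340,2.9,"pics/s3.png")
E
```

```text
now [-0.1632, 0.006, 0.0294, -0.0802] F [-1.1 -0.4 -0.1] shift [ 0.0087  0.0052 -0.0067] rot [-0.015 -0.001 -0.   ] w [ 0.518 -0.139  0.036]
```

View pics/s3.png

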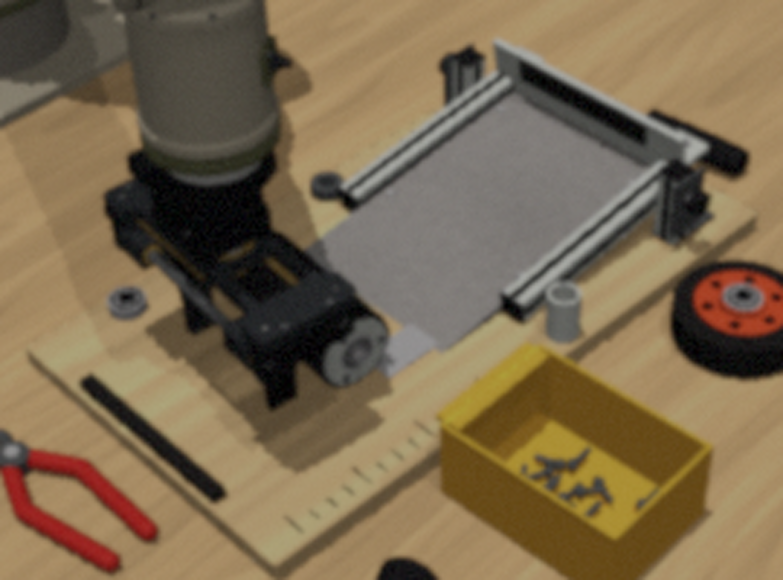

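The fingers are down behind the roller, about 10–15 mm clear of it. Now I'll approach slowly.

{"name": "step_arm", "arguments": {"increments": [[[0.002,0.001,-0.001],[-0.004,0,0]],[[0.004,0.002,-0.002],[-0.008,0,0]],[[0.007,0.003,-0.003],[-0.012,0,0]],[[0.01,0.004,-0.004],[-0.015,0,0]],[[0.012,0.005,-0.005],[-0.015,0,0]]]}}

```text
time: 3.65
ee_pos: [0.5186, -0.1357, 0.0354]
eef_rot: [0.753, 0.658, 0.001, -0.0]
ft_force: [0.3, -0.0, -0.4]
width: 0.0872
```

```bash
python3 - <<'E'
from bench import r
from h import *
go(r,-.135,.0,.036,-.08)
E
```

```text
now [-0.1513, -0.0008, 0.0354, -0.08] F [ 0.3 -0.  -0.4] shift [ 0.0162 -0.0021 -0.0006] rot [ 0.001 -0.002 -0.   ] w [ 0.519 -0.119  0.036]
```

{"name": "step_arm", "arguments": {"increments": [[[0.002,0,0],[0,0,0]],[[0.004,0,0],[0,0,0]],[[0.006,0,0],[0,0,0]],[[0.008,0,0],[0,0,0]],[[0.01,0,0],[0,0,0]]]}}

```text
time: 4.15
ee_pos: [0.5199, -0.1257, 0.0354]
eef_rot: [0.753, 0.658, 0.001, -0.0]
ft_force: [0.1, 0.5, 0.7]
width: 0.0871
```

```bash
python3 - <<'E'
from bench import r
from h import *
go(r,-.125,.0,.036,-.08)
c=r.camera("scene"); crop(c,160,140,430,340,2.9,"pics/s4.png")
E
```

```text
now [-0.1412, -0.0015, 0.0354, -0.0801] F [0.1 0.5 0.7] shift [ 0.016  -0.0028 -0.0006] rot [ 0.001 -0.002 -0.   ] w [ 0.519 -0.109  0.036]
```

View pics/s4.png

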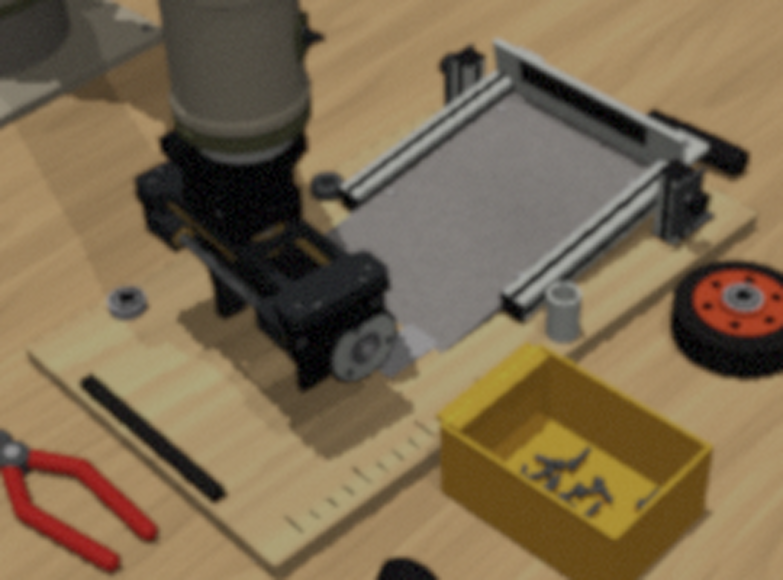

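{"name": "step_arm", "arguments": {"increments": [[[0.0025,0,0],[0,0,0]],[[0.005,0,0],[0,0,0]],[[0.0075,0,0],[0,0,0]],[[0.01,0,0],[0,0,0]],[[0.0125,0,0],[0,0,0]]]}}

```text
time: 4.7
ee_pos: [0.5217, -0.1127, 0.0354]
eef_rot: [0.753, 0.658, 0.001, -0.0]
ft_force: [0.8, -0.5, 0.9]
width: 0.0871
```

{"name": "step_arm", "arguments": {"increments": [[[0.0025,0,0],[0,0,0]],[[0.005,0,0],[0,0,0]],[[0.0075,0,0],[0,0,0]],[[0.01,0,0],[0,0,0]],[[0.0125,0,0],[0,0,0]]]}}

```text
time: 5.2
ee_pos: [0.5234, -0.1001, 0.0354]
eef_rot: [0.753, 0.658, 0.001, -0.0]
ft_force: [-0.0, 0.1, -0.0]
width: 0.0868
```

```bash
python3 - <<'E'
from bench import r
from h import *
go(r,-.09,.0,.036,-.08)
c=r.camera("scene"); crop(c,160,140,430,340,2.9,"pics/s5.png")
c=r.camera("top"); crop(c,170,190,436,360,3,"pics/t5.png")
E
```

```text
now [-0.1155, -0.0036, 0.0354, -0.0797] F [-0.   0.1 -0. ] shift [ 0.0251 -0.0056 -0.0006] rot [ 0.001 -0.002  0.   ] w [ 0.521 -0.074  0.036]
```

View pics/s5.png

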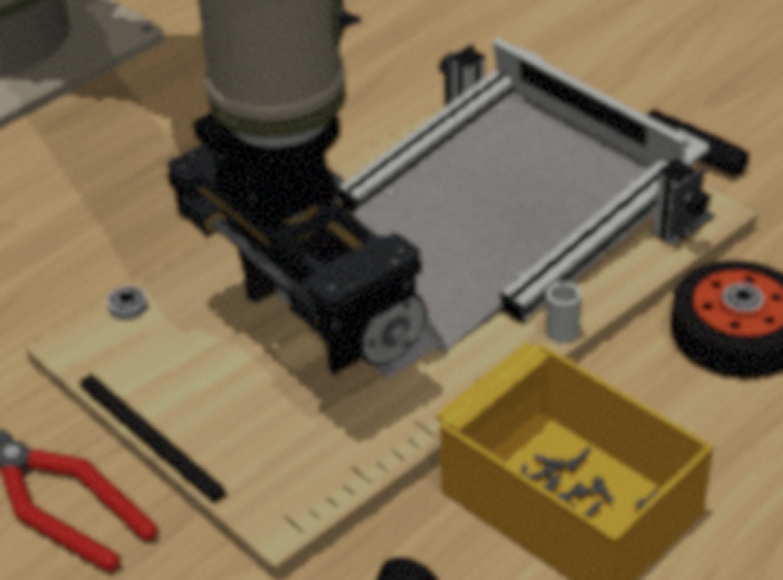

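View pics/t5.png

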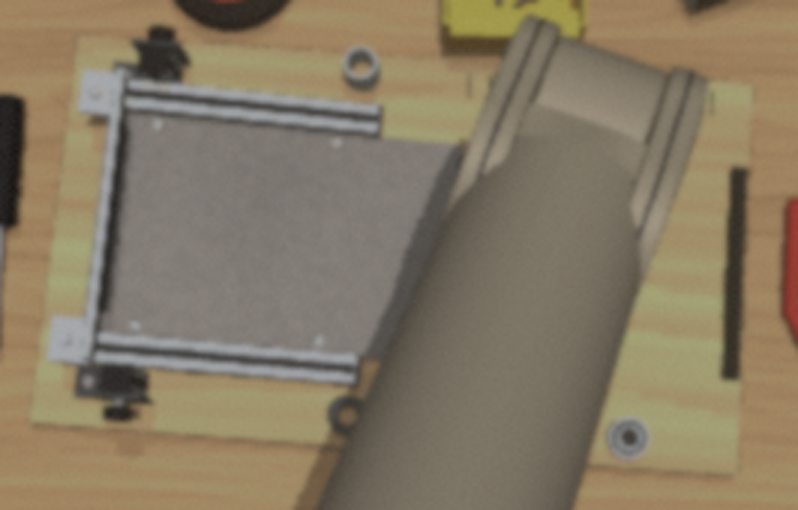

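The finger is right behind the roller, whose end hub is at crop (397,333) in the scene view. The top view is blocked by the arm.

```bash
python3 - <<'E'
from bench import r
from h import *
s=dict(camera_matrix=np.array([[544.13,0,310.25],[0,544.13,238.27],[0,0,1]]),extrinsics=np.array([[ 0.73626637,-0.43943885,0.5145924,1.15139717],[0.67651106,0.49557473,-0.54473707,-0.62313117],[-0.01564036,0.74919903,0.66216024,0.7925674],[0,0,0,1]]))
for u,v in((357,352),(367,347),(397,333)):
    p=onz(s,160+u/2.9,140+v/2.9,.048); print((Z["R"].T@(p[:2]-Z["t"])+[0,.0016]).round(4))
E
```

```text
[-0.1093 -0.0592]
[-0.1012 -0.0604]
[-0.0772 -0.0648]
```

{"name": "step_arm", "arguments": {"increments": [[[0.0025,0,0],[0,0,0]],[[0.005,0,0],[0,0,0]],[[0.0075,0,0],[0,0,0]],[[0.01,0,0],[0,0,0]],[[0.0125,0,0],[0,0,0]]]}}

```text
time: 5.8
ee_pos: [0.5252, -0.0871, 0.0354]
eef_rot: [0.753, 0.659, 0.001, -0.0]
ft_force: [-0.0, -0.1, -0.1]
width: 0.0872
```

{"name": "step_arm", "arguments": {"increments": [[[0.0025,0,0],[0,0,0]],[[0.005,0,0],[0,0,0]],[[0.0075,0,0],[0,0,0]],[[0.01,0,-0.0002],[0,0,0]],[[0.0125,0,-0.0005],[0,0,0]]]}}

```text
time: 6.3
ee_pos: [0.5268, -0.0746, 0.036]
eef_rot: [0.753, 0.659, 0.001, -0.0]
ft_force: [-0.3, -0.8, 0.3]
width: 0.0871
```

```bash
python3 - <<'E'
from bench import r
from h import *
go(r,-.08,.0,.036,-.08)
c=r.camera("scene"); crop(c,160,140,430,340,2.9,"pics/s6.png")
E
```

```text
now [-0.0899, -0.0057, 0.036, -0.0792] F [-0.3 -0.8  0.3] shift [ 0.0094 -0.0064 -0.    ] rot [ 0.001 -0.002  0.001] w [ 0.522 -0.064  0.036]
```

View pics/s6.png

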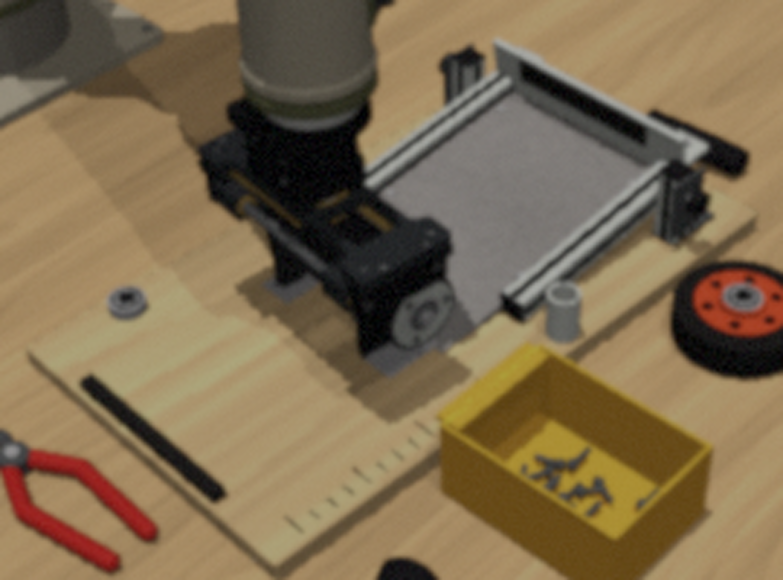

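{"name": "step_arm", "arguments": {"increments": [[[0.0025,-0.0002,-0.0003],[0,0,-0.008]],[[0.005,-0.0004,-0.0006],[0,0,-0.016]],[[0.0075,-0.0006,-0.001],[0,0,-0.024]],[[0.01,-0.0008,-0.0014],[0,0,-0.032]],[[0.0125,-0.001,-0.0018],[0,0,-0.04]]]}}

```text
time: 6.85
ee_pos: [0.5276, -0.0614, 0.0379]
eef_rot: [0.739, 0.674, 0.001, -0.0]
ft_force: [0.2, -1.6, 1.3]
width: 0.0868
```

{"name": "step_arm", "arguments": {"increments": [[[0.0025,-0.0001,-0.0003],[0,0,-0.008]],[[0.005,-0.0002,-0.0007],[0,0,-0.016]],[[0.0075,-0.0003,-0.001],[0,0,-0.024]],[[0.01,-0.0004,-0.0014],[0,0,-0.032]],[[0.0125,-0.0005,-0.0018],[0,0,-0.04]]]}}

```text
time: 7.35
ee_pos: [0.5283, -0.0487, 0.0397]
eef_rot: [0.725, 0.689, 0.001, -0.0]
ft_force: [-0.1, -2.0, 0.8]
width: 0.0869
```

```bash
python3 - <<'E'
from bench import r
from h import *
go(r,-.04,-.005,.043,0)
c=r.camera("scene"); crop(c,190,140,390,290,4,"pics/s7.png")
E
```

```text
now [-0.0639, -0.0057, 0.0397, 0.0027] F [-0.1 -2.   0.8] shift [ 0.0239 -0.0006 -0.0032] rot [ 0.001 -0.002  0.003] w [ 0.529 -0.025  0.043]
```

View pics/s7.png

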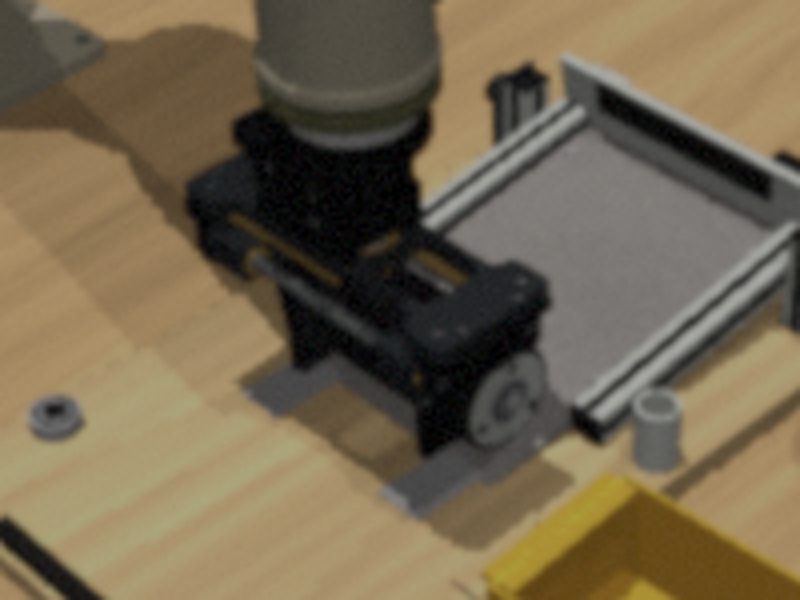

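```bash
cat >> h.py <<'E'
def hub(u,v,s=None):
    s=dict(camera_matrix=np.array([[544.13,0,310.25],[0,544.13,238.27],[0,0,1]]),extrinsics=np.array([[ 0.73626637,-0.43943885,0.5145924,1.15139717],[0.67651106,0.49557473,-0.54473707,-0.62313117],[-0.01564036,0.74919903,0.66216024,0.7925674],[0,0,0,1]]))
    z=.048
    for _ in range(5):
        p=onz(s,u,v,z); q=(Z["R"].T@(p[:2]-Z["t"])+[0,.0016])
        z=max(.048,.018+(q[0]+.05)*np.tan(np.radians(8))+.03/np.cos(np.radians(8)))
    return np.r_[q,z].round(4)
E
python3 - <<'E'
from bench import r
from h import *
print(hub(190+511/4,140+398/4)); print(r.read_state()["torque"])
E
```

```text
[-0.019  -0.0656  0.0527]
[-0.14653531  0.0953051   0.03452918]
```

{"name": "step_arm", "arguments": {"increments": [[[0.0025,0,-0.0003],[0,0,0]],[[0.005,0,-0.0007],[0,0,0]],[[0.0075,0,-0.001],[0,0,0]],[[0.01,0,-0.0014],[0,0,0]],[[0.0125,0,-0.0018],[0,0,0]]]}}

```text
time: 7.9
ee_pos: [0.529, -0.0355, 0.0416]
eef_rot: [0.725, 0.689, 0.001, -0.0]
ft_force: [-0.4, -1.1, 0.2]
width: 0.0871
```

{"name": "step_arm", "arguments": {"increments": [[[0.0025,0,-0.0003],[0,0,0]],[[0.005,0,-0.0007],[0,0,0]],[[0.0075,0,-0.001],[0,0,0]],[[0.01,0,-0.0014],[0,0,0]],[[0.0125,0,-0.0018],[0,0,0]]]}}

```text
time: 8.4
ee_pos: [0.5296, -0.0228, 0.0435]
eef_rot: [0.725, 0.689, 0.001, -0.0]
ft_force: [-0.1, -1.5, 0.9]
width: 0.0868
```

```bash
python3 - <<'E'
from bench import r
from h import *
go(r,-.02,-.005,.046,0);print(r.read_state()["torque"])
c=r.camera("scene"); crop(c,220,140,420,290,4,"pics/s8.png")
c=r.camera("top"); crop(c,170,190,370,340,4,"pics/t8.png")
E
```

```text
now [-0.038, -0.0056, 0.0435, 0.0036] F [-0.1 -1.5  0.9] shift [ 0.018  -0.0006 -0.0025] rot [ 0.001 -0.002  0.004] w [ 0.53  -0.005  0.046]
[-0.40208539  0.06315553 -0.05730375]
```

View pics/s8.png

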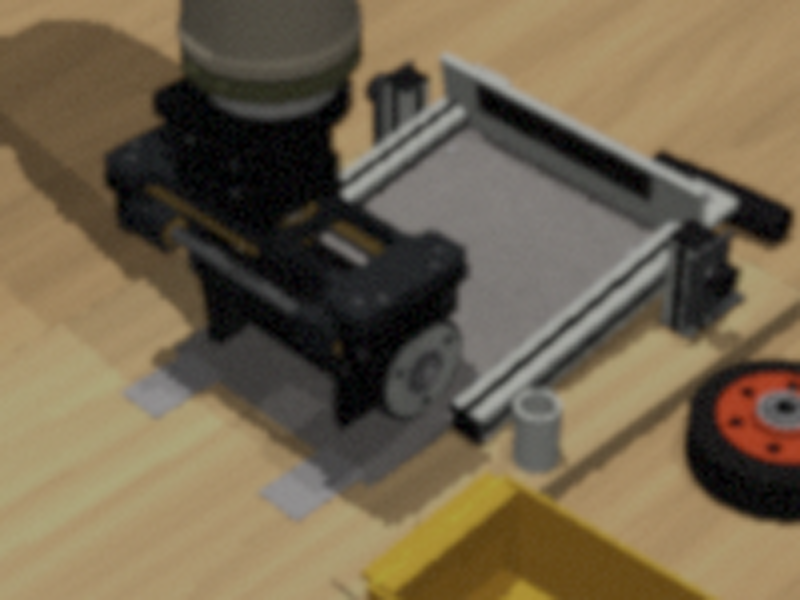

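View pics/t8.png

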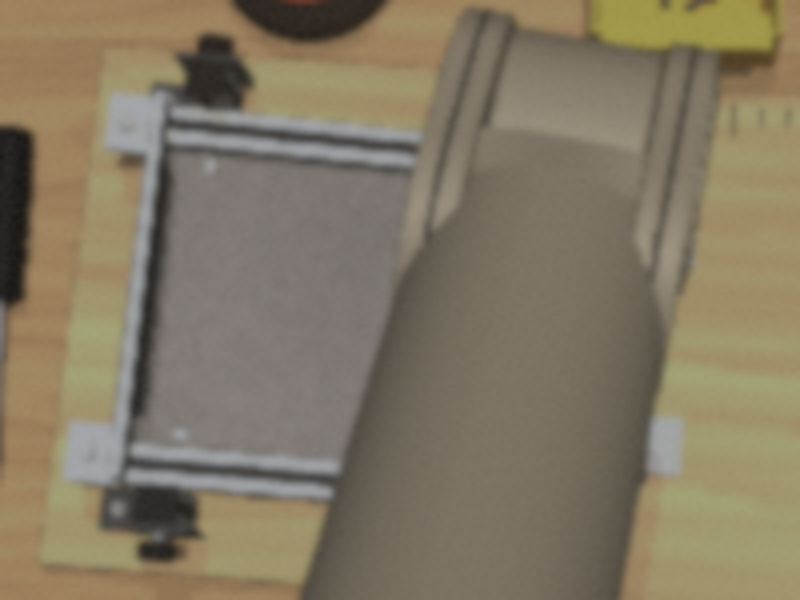

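{"name": "step_arm", "arguments": {"increments": [[[0.003,0,-0.0004],[0,0,0]],[[0.006,0,-0.0008],[0,0,0]],[[0.009,0,-0.0012],[0,0,0]],[[0.012,0,-0.0017],[0,0,0]],[[0.015,0,-0.0021],[0,0,0]]]}}

```text
time: 9.0
ee_pos: [0.5303, -0.0071, 0.0456]
eef_rot: [0.724, 0.689, 0.001, -0.0]
ft_force: [-0.2, -1.0, 0.6]
width: 0.0867
```

{"name": "step_arm", "arguments": {"increments": [[[0.003,0,-0.0004],[0,0,0]],[[0.006,0,-0.0008],[0,0,0]],[[0.009,0,-0.0012],[0,0,0]],[[0.012,0,-0.0017],[0,0,0]],[[0.015,0,-0.0021],[0,0,0]]]}}

```text
time: 9.5
ee_pos: [0.5311, 0.0081, 0.0478]
eef_rot: [0.724, 0.689, 0.001, -0.0]
ft_force: [0.3, -0.9, 0.7]
width: 0.0871
```

```bash
python3 - <<'E'
from bench import r
from h import *
print(hub(327.5,232.5))
go(r,.03,-.005,.053,0);print(r.read_state()["torque"])
c=r.camera("scene"); crop(c,240,130,440,280,4,"pics/s9.png")
E
```

```text
[ 0.0076 -0.0675  0.0564]
now [-0.007, -0.0055, 0.0478, 0.0043] F [ 0.3 -0.9  0.7] shift [ 0.037  -0.0003 -0.0051] rot [ 0.001 -0.003  0.004] w [0.533 0.045 0.053]
[-0.36500764  0.07506997 -0.0577856 ]
```

View pics/s9.png

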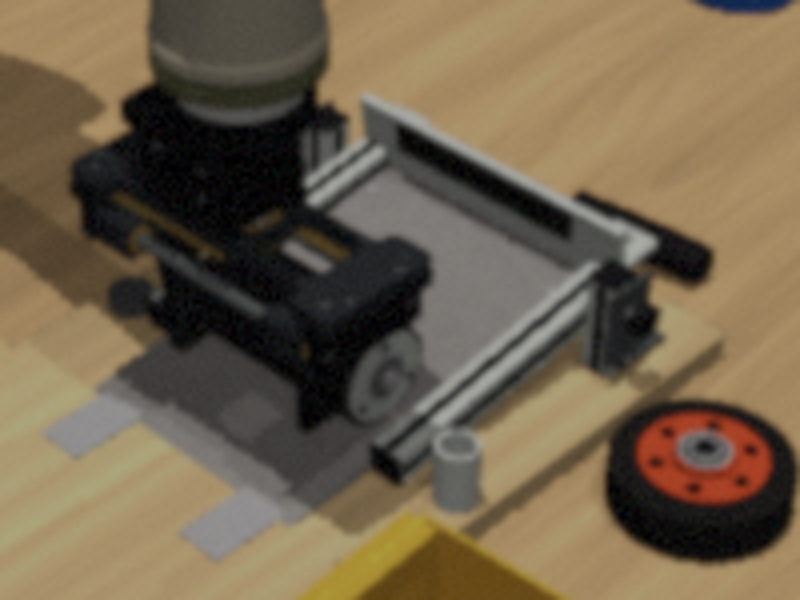

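{"name": "step_arm", "arguments": {"increments": [[[0.003,0,-0.0004],[0,0,0]],[[0.006,0,-0.0008],[0,0,0]],[[0.009,0,-0.0012],[0,0,0]],[[0.012,0,-0.0017],[0,0,0]],[[0.015,0,-0.0021],[0,0,0]]]}}

```text
time: 10.05
ee_pos: [0.5319, 0.024, 0.05]
eef_rot: [0.724, 0.69, 0.002, -0.001]
ft_force: [0.1, -0.9, 0.4]
width: 0.0872
```

{"name": "step_arm", "arguments": {"increments": [[[0.003,0,-0.0004],[0,0,0]],[[0.006,0,-0.0008],[0,0,0]],[[0.009,0,-0.0012],[0,0,0]],[[0.012,0,-0.0017],[0,0,0]],[[0.015,0,-0.0021],[0,0,0]]]}}

```text
time: 10.55
ee_pos: [0.5327, 0.0392, 0.0522]
eef_rot: [0.724, 0.69, 0.002, -0.001]
ft_force: [-0.4, -1.0, 0.8]
width: 0.0873
```

{"name": "step_arm", "arguments": {"increments": [[[0.003,0,-0.0004],[0,0,0]],[[0.006,0,-0.0008],[0,0,0]],[[0.009,0,-0.0012],[0,0,0]],[[0.012,0,-0.0017],[0,0,0]],[[0.015,0,-0.0021],[0,0,0]]]}}

```text
time: 11.05
ee_pos: [0.5334, 0.0545, 0.0544]
eef_rot: [0.724, 0.69, 0.002, -0.001]
ft_force: [0.7, -1.3, 0.6]
width: 0.0869
```

```bash
python3 - <<'E'
from bench import r
from h import *
print(hub(337.5,224.25))
go(r,.07,-.005,.059,0);print(r.read_state()["torque"])
c=r.camera("scene"); crop(c,260,110,460,260,4,"pics/s10.png")
E
```

```text
[ 0.0377 -0.0673  0.0606]
now [0.0394, -0.0053, 0.0544, 0.0049] F [ 0.7 -1.3  0.6] shift [ 0.0306 -0.0001 -0.0045] rot [ 0.001 -0.003  0.005] w [0.535 0.085 0.059]
[-0.38364324  0.03995782  0.00217224]
```

View pics/s10.png

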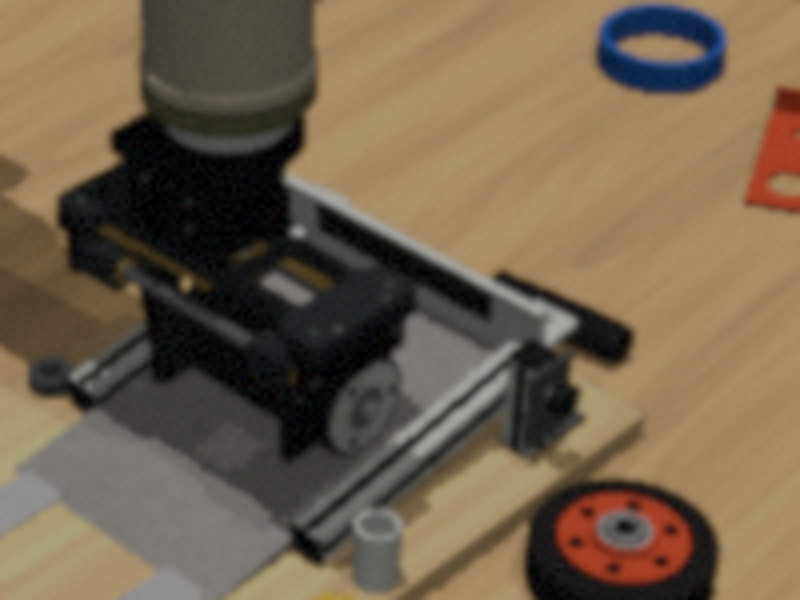

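{"name": "step_arm", "arguments": {"increments": [[[0.003,0,-0.0004],[0,0,0.001]],[[0.006,0,-0.0008],[0,0,0.002]],[[0.009,0,-0.0012],[0,0,0.003]],[[0.012,0,-0.0017],[0,0,0.004]],[[0.015,0,-0.0021],[0,0,0.005]]]}}

```text
time: 11.6
ee_pos: [0.5342, 0.0704, 0.0567]
eef_rot: [0.726, 0.688, 0.002, -0.001]
ft_force: [0.6, -1.6, 0.6]
width: 0.0876
```

{"name": "step_arm", "arguments": {"increments": [[[0.003,0,-0.0004],[0,0,0]],[[0.006,0,-0.0008],[0,0,0]],[[0.009,0,-0.0012],[0,0,0]],[[0.012,0,-0.0017],[0,0,0]],[[0.015,0,-0.0021],[0,0,0]]]}}

```text
time: 12.1
ee_pos: [0.535, 0.0856, 0.0588]
eef_rot: [0.726, 0.688, 0.002, -0.001]
ft_force: [0.3, -1.6, 0.5]
width: 0.087
```

{"name": "step_arm", "arguments": {"increments": [[[0.003,0,-0.0004],[0,0,0]],[[0.006,0,-0.0008],[0,0,0]],[[0.009,0,-0.0012],[0,0,0]],[[0.012,0,-0.0017],[0,0,0]],[[0.015,0,-0.0021],[0,0,0]]]}}

```text
time: 12.6
ee_pos: [0.5358, 0.1008, 0.061]
eef_rot: [0.726, 0.688, 0.002, -0.001]
ft_force: [0.9, -0.4, 1.0]
width: 0.0872
```

```bash
python3 - <<'E'
from bench import r
from h import *
print(hub(260+366/4,110+408/4))
go(r,.105,-.005,.065,0);print(r.read_state()["torque"])
c=r.camera("scene"); crop(c,260,110,460,260,4,"pics/s11.png")
E
```

```text
[ 0.0824 -0.0657  0.0669]
now [0.0858, -0.0052, 0.061, 0.0005] F [ 0.9 -0.4  1. ] shift [ 0.0192 -0.0002 -0.0039] rot [ 0.001 -0.003  0.   ] w [0.537 0.12  0.065]
[-0.38916573  0.06389463  0.04305907]
```

View pics/s11.png

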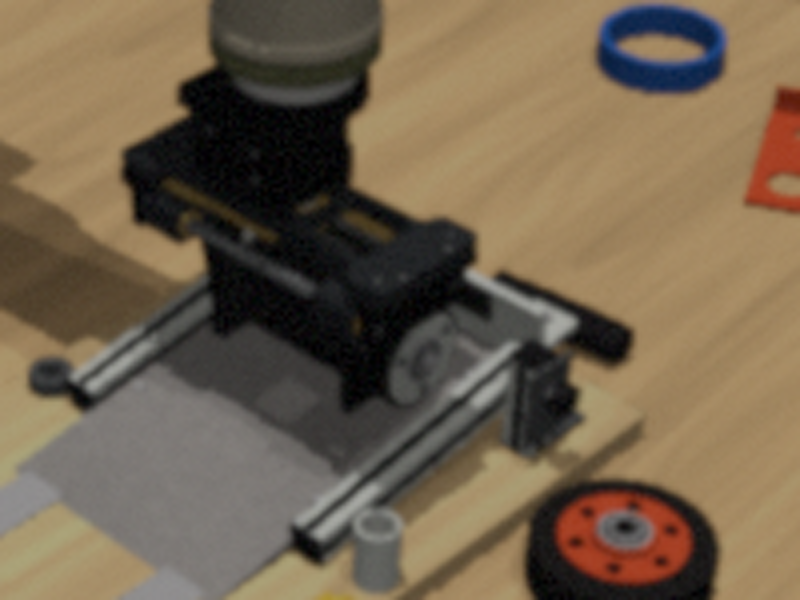

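{"name": "step_arm", "arguments": {"increments": [[[0.002,0,-0.0003],[0,0,0]],[[0.004,0,-0.0006],[0,0,0]],[[0.006,0,-0.0008],[0,0,0]],[[0.008,0,-0.0011],[0,0,0]],[[0.01,0,-0.0014],[0,0,0]]]}}

```text
time: 13.15
ee_pos: [0.5364, 0.1117, 0.0626]
eef_rot: [0.726, 0.688, 0.002, -0.001]
ft_force: [0.0, -1.7, 1.4]
width: 0.087
```

{"name": "step_arm", "arguments": {"increments": [[[0.001,0,-0.0001],[0,0,0]],[[0.002,0,-0.0003],[0,0,0]],[[0.003,0,-0.0004],[0,0,0]],[[0.004,0,-0.0006],[0,0,0]],[[0.005,0,-0.0007],[0,0,0]]]}}

```text
time: 13.65
ee_pos: [0.5366, 0.1167, 0.0633]
eef_rot: [0.726, 0.688, 0.002, -0.001]
ft_force: [-0.4, -0.9, 1.3]
width: 0.0872
```

```bash
python3 - <<'E'
from bench import r
from h import *
print(hub(366.75,200.5))
go(r,.105,-.005,.065,0);print(r.read_state()["torque"])
c=r.camera("scene"); crop(c,290,110,430,215,5.7,"pics/s12.png")
E
```

```text
[ 0.1287 -0.0677  0.0734]
now [0.1017, -0.0052, 0.0633, 0.0009] F [-0.4 -0.9  1.3] shift [ 0.0033 -0.0002 -0.0017] rot [ 0.001 -0.004  0.001] w [0.537 0.12  0.065]
[-4.07831061e-01  7.19446274e-02  3.25589798e-04]
```

View pics/s12.png

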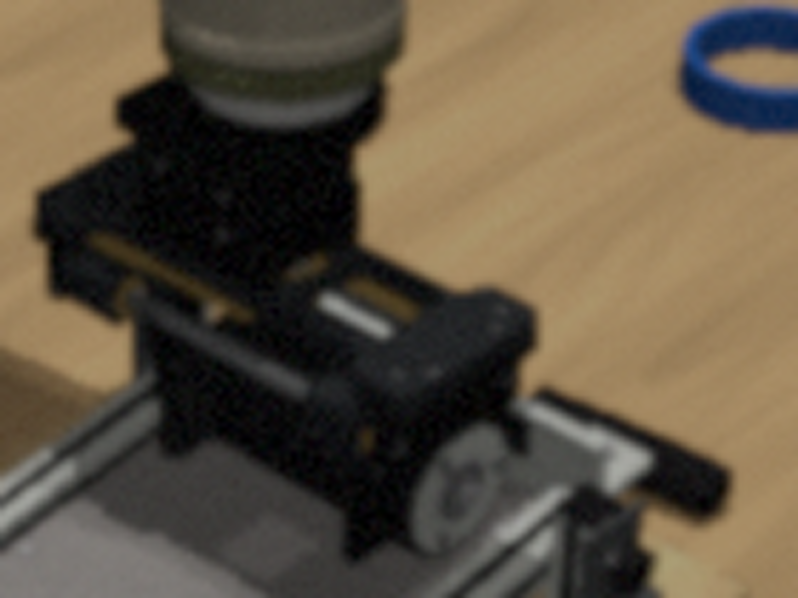

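{"name": "step_arm", "arguments": {"increments": [[[0.001,0,-0.0001],[0,0,0]],[[0.002,0,-0.0003],[0,0,0]],[[0.003,0,-0.0004],[0,0,0]]]}}

```text
time: 14.0
ee_pos: [0.5368, 0.12, 0.0637]
eef_rot: [0.725, 0.688, 0.002, -0.001]
ft_force: [-1.2, -1.8, 0.0]
width: 0.0869
```

```bash
python3 - <<'E'
from bench import r
from h import *
print(hub(371.6,194.6))
go(r,.108,-.005,.065,0);print(r.read_state()["torque"])
E
```

```text
[ 0.149  -0.0636  0.0763]
now [0.105, -0.0052, 0.0637, 0.0012] F [-1.2 -1.8  0. ] shift [ 0.003  -0.0002 -0.0013] rot [ 0.002 -0.004  0.001] w [0.537 0.123 0.065]
[-0.3678748   0.12540311  0.03297359]
```

{"name": "step_arm", "arguments": {"increments": [[[0.001,0,-0.0001],[0,0,0]],[[0.002,0,-0.0003],[0,0,0]]]}}

```text
time: 14.2
ee_pos: [0.5369, 0.1221, 0.064]
eef_rot: [0.725, 0.688, 0.002, -0.001]
ft_force: [0.4, -1.0, 1.2]
width: 0.0869
```

{"name": "step_arm", "arguments": {"increments": [[[0.001,0,-0.0001],[0,0,0]],[[0.002,0,-0.0003],[0,0,0]]]}}

```text
time: 14.4
ee_pos: [0.5368, 0.1226, 0.0641]
eef_rot: [0.726, 0.688, 0.001, -0.0]
ft_force: [-1.1, -8.2, 0.7]
width: 0.0871
```

```bash
python3 - <<'E'
from bench import r
from h import *
go(r,.11,-.005,.065,0);print(r.read_state()["torque"])
c=r.camera("scene"); crop(c,290,110,430,215,5.7,"pics/s13.png")
c=r.camera("top"); crop(c,170,190,370,340,4,"pics/t13.png")
E
```

```text
now [0.1076, -0.005, 0.0641, -0.0] F [-1.1 -8.2  0.7] shift [ 0.0024 -0.     -0.0009] rot [ 0.001 -0.002 -0.   ] w [0.537 0.125 0.065]
[-1.96286988  0.17423258 -0.04873308]
```

View pics/s13.png

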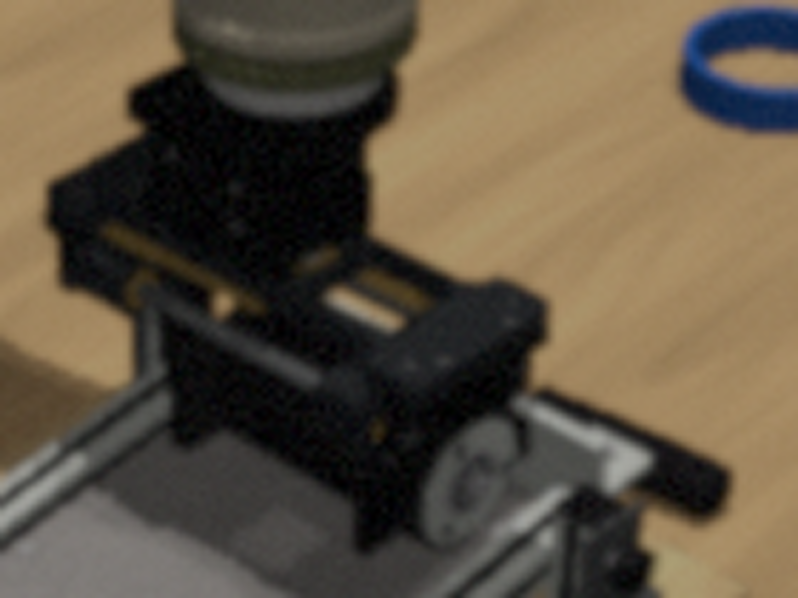

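View pics/t13.png

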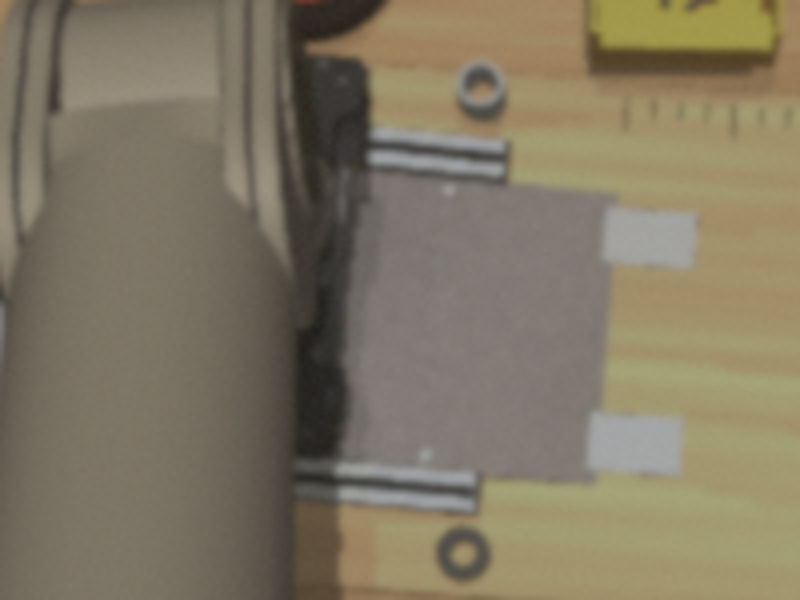

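{"name": "step_arm", "arguments": {"increments": [[[0.001,0,0],[0,0,0]],[[0.001,0,0],[0,0,0]],[[0.001,0,0],[0,0,0]],[[0.001,0,0],[0,0,0]],[[0.001,0,0],[0,0,0]]]}}

```text
time: 15.0
ee_pos: [0.5368, 0.1225, 0.0641]
eef_rot: [0.726, 0.687, 0.001, -0.0]
ft_force: [-1.1, -6.3, 2.1]
width: 0.0869
```

```bash
python3 - <<'E'
from bench import r
from h import *
go(r,.11,-.005,.065,0);print(r.read_state()["torque"])
print(hub(290+475/5.7,110+480/5.7))
c=r.camera("scene"); crop(c,330,160,430,235,8,"pics/s14.png")
for _ in range(3): r.camera("scene"); s=r.read_state(); print(s["ft_force"].round(1),s["torque"].round(2),s["joint_vel"].max().round(4))
E
```

```text
now [0.1075, -0.005, 0.0641, -0.001] F [-1.1 -6.3  2.1] shift [ 0.0025 -0.     -0.0009] rot [ 0.001 -0.001 -0.001] w [0.537 0.125 0.065]
[-1.36392939  0.25661165  0.06862233]
[ 0.1522 -0.0658  0.0767]
[-1.  -6.   2.3] [-1.38  0.24  0.01] 0.001
[-1.4 -6.6  3.6] [-1.33  0.24  0.05] 0.0005
[-0.8 -5.8  1.9] [-1.39  0.24  0.04] 0.0016
```

View pics/s14.png

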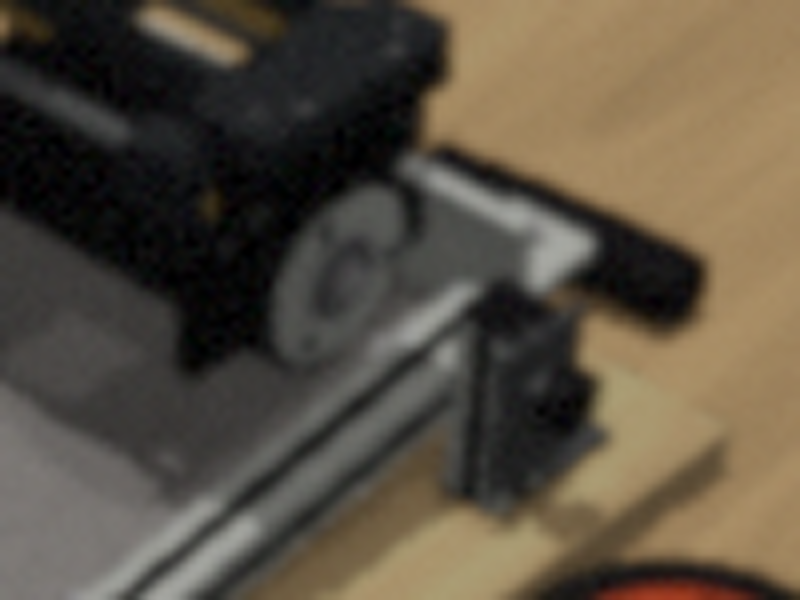

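```bash
python3 - <<'E'
from bench import r
print(r.close_job(), r.read_state()["time"])
E
```

```text
the job is handed in; nothing more can be done
the job is handed in; nothing more can be done
```

I pushed the roller with the open fingertips behind it, at 25–30 mm/s, from the run-out board up the deck to the start bar. I squared it at the foot of the slope and eased in at about 10 mm/s. The job was handed in at about 15 s with the fingertips still pressing it against the bar. I never gripped or lifted it and saw nothing else on the bench disturbed.

**Last checks**
- **Contact:** the force rose clearly when the roller met the bar, and then held steady at about 6 N.
- **Square:** the moment about the vertical was near zero (0.01–0.07 N m), so the push is centred and both ends appear to be bearing on the bar. Finger yaw was within about 0.001 rad of square.
- **Position:** the visible end of the axle measured 0.152 m along the incline, against 0.149 m expected at home. The 3 mm difference is about what the camera calibration and the board-pose fit allow.

**Not confirmed by picture:** the arm hid the roller from the top camera, and the robot-side end was never visible at the finish. That end is judged only from the balanced moment and the finger alignment.

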